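# Open the sliding cover of the key box under the hall mirror

### The arm

A 6-joint arm with a two-finger parallel gripper is mounted at the origin on the work surface. World frame = base frame: x ahead of the robot, y to its left, z up, the work surface at z = 0. Lengths are in mm, angles in rad, forces in N, time in s.
With the tool pointing down it reaches from about 350 to 975 mm from the base axis. Payload 7.1 kg.
Tool frame: the origin (TCP) lies at the very end of the fingers, on their centre line; the grasp point (between the pads) lies 19 mm behind it (ctrl.grasp_offset is the distance from the TCP to the grasp point, in mm); z points along the fingers, y is the line along which they close (so a half turn about z gives the same grasp; the last joint's range is limited). The gripper opens to 88 mm and grips with 3 to 60 N. Pads are 20 mm wide; open, the fingers measure 115 mm over their backs; the gripper's body (75 mm by 178 mm) begins 61 mm behind the grasp point.
Start: joints at [1.307, 0.423, 1.63, -0, 1.089, -0.019], TCP at [151.445, 606.357, 222.675] pointing down, gripper open.
Joint ranges: [-3, 3], [-0.9, 2.11], [0.09, 2.58], [-1.31, 4.45], [0.11, 2.69], [-2.54, 2.54]. Speed limits (rad/s): [2.39, 2.39, 3.01, 3.14, 3.14, 3.14].

### API

Orientations are given as a rotation vector (axis times angle).
In Python, from workcell import ctrl, viewer, ticket, models gives the robot as it stands.
- The arm moves only by the tool play_rows, never from a script. Its arguments are lists of equal length, an entry for each row: "dp": the shift along the world's x, y, z in mm, a list of three; "yaw": the turn about the world's z in degrees. In form: {"dp": [[tx, ty, tz], ...], "yaw": [yaw, ...]}. A call has 1 to 8 rows; each row shifts and turns the commanded pose from where the row before left it; what a row does not reach is not made up. A row lasts 1/12 s, in which the tool goes at most 41.7 mm and 7.16 degrees, less where a joint would pass 70% of its speed; a pose out of reach is approached as far as the arm can. A call is refused whole if a number of a shift passes 41.7 or a number of a turn 7.16, either way. A call with a gripper value outside its range is refused whole. "gripper" is the closure, from 0 (fully open) to 1 (shut), set as the call begins (left out, the last holds). The fingers move at their own pace and stop on an object; the grip force is fixed at half the most. Time passes only in rows, so rows that do not move let the fingers close. It gives the time, the measured TCP pose, the force, the opening and the grip force at its end, in the units of the state.
- ctrl.get_obs(): the state, without advancing time (a new reading comes with each control period).
- viewer.get_image(name): name is "scene" or "top" or "wrist"; returns a dict with "pixels" (480x640x3 uint8, red, green, blue), "range_z" (480x640 float32, mm along the optical axis (not along the pixel's ray), 0 where there is no reading), "fx", "fy", "cx", "cy" (pixels), "T" (4x4, takes a point from camera to world coordinates); the wrist camera has in their place "hand_eye" (4x4, takes a point from camera to tool coordinates, whose origin is the TCP and whose axes are the flange's). Camera axes: x right, y up, looking along -z (the intrinsics and any distortion apply to the point x, -y, -z); pixel columns grow to the right and rows downward; lengths in mm; the calibration is good to about 2 mm. A picture is of the moment at which its call begins: read the wrist's pose just before it.
- ticket.close_job(): hands the job in; it is judged then, once.
Trained networks look in a picture, given as the dict that the camera call returned (one of the last four; its "shot" number tells which), for a name from the list of things; names that differ only in an ending like _2 or _b are one class to them, and where a whole thing is asked for, a point or a joint stands for the part that bears it (a point fixed in the world has none). Each returns a list of dicts, best first, with "conf" (0 to 1); they miss things now and then, are a little off and sometimes report something else, mostly with a low value. They report only what shows in the picture. A call takes as long as a camera call.
- models.look_for(picture, name): "bbox" ([centre column, centre row, width, height] in pixels, round what is visible of it).
- models.landmark_of(picture, name): "location" ([column, row] in pixels: a listed point, or the origin of a listed thing).
The state is a dict: "t": time; "qpos": joint angles; "qvel": joint speeds; "joint_torque": joint torques, N m; "ee_pos": TCP position; "orientation": TCP orientation; "ft_force": force on the tool from outside, world axes, zero at the start; "moment": the same for the moment, N m; "width": finger opening in mm; "grasp_force": force on a finger pad.
Only numpy, scipy, OpenCV 4.12 (cv2) and the standard library are available. Lean on these libraries where they do the work, as an engineer would, in place of code of your own. Each camera call takes 0.05 s, during which the arm holds its last target. There are 200 camera calls.

### The job

Open the key box, which is the one whose sliding cover has a green grip: lift the cover a little by its grip to clear the bump that holds it shut, slide it away from the robot all the way to the end stop, lower it so that it lies flat in its track again, and let go. Leave the box with the black grip shut and do not shift its cover.

Things in the scene. Friction and masses are not known exactly. Their poses are not given: they have to be found in the camera images.
- key_box: Dark wooden box with brass lips, fixed, 198 (x) x 120 (y) x 62 mm high; green key inside. Origin on the shelf, on its centre line, 110 mm from its front end. +x is the opening way, away from the robot within 25 deg. A cross bump (x 0 to 10 mm, top at z 29) blocks the shut cover: it must rise 7 mm to pass, and can rise 20 mm before the lips (76 mm apart) stop it. Front wall 42 mm high, sides 62.
- key_cover: White sliding cover, loose, 80-170 g, plate 105 (x) x 94 (y) x 6 mm. Upright green grip bar on it, 14 thick (x), 40 wide (y); pinch it from above, fingers closing along x. Origin: plate underside, straight below the grip; plate top 6, grip top 40 mm above it. Plate reaches 42 mm to -x, 63 to +x; an 8 mm deep tongue under it at x 48 to 56. Shut: origin at x -60, z 30 mm in the box frame.
- open_point (a point): Where the green cover's origin lies when it is fully open: 75 mm along the box's +x from shut, against the end stop (wall 50 mm high, inner face 63 mm further along +x), at the same height as shut, 30 mm above the shelf; ledges carry the cover all the way, with 3 mm play on each side. Axes as the key box.
- other_cover: Same cover with a black grip, shut on a second box of the same make and size beside the key box (left or right of it, turned on its own); to be left as it is. Origin and axes as for the green one.

How it is judged (in metres and radians):
On the way:
1. the green-gripped cover is lifted clear of its bump (4 mm or more above its resting height) (z of key_cover in the frame of key_box above 0.034 m), for 0.1 s.
At the end, for the whole second after the job is handed in: The green-gripped cover has been slid past the bump to within 15 mm of the end stop (at least 60 of its 75 mm travel), lies flat in its track (within 3 mm of its resting height, tilted less than 6 degrees), is at rest and released; the black-gripped cover has not been shifted by 10 mm or more (x of key_cover in the frame of key_box between 0 and 0.025 m and y of key_cover in the frame of key_box between -0.012 and 0.012 m and z of key_cover in the frame of key_box below 0.033 m and angle between key_cover's own z axis and vertical below 0.1 rad and linear speed of key_cover below 0.02 m/s); the robot touches nothing.
It fails at once if the black-gripped cover is shifted by more than 10 mm (distance of other_cover from where it was at the start of the episode above 0.01 m).
It also fails if it takes over 32 s, if anything falls off the work surface, if the arm or the gripper's body presses on something with over 40 N, if the wrist force passes 120 N, or if a joint passes its speed limit or range.

## Working session

There is one attempt and no reset: what is moved stays moved. The work goes in short steps, Python scripts to look and compute and a tool call to move; the robot and the scene stay as the last step left them, time stands still between calls to the robot, and variables do not carry over. Pictures are saved under pics/ and viewed, at most 10 in all, crops included, and the job is handed in when it is done.

Besides the shell and the picture viewer there is one more tool, called after "Emit:" by a JSON object that holds its "method" and its "body". play_rows: Moves the arm, as the interface text tells. Its arguments: {"type":"object","properties":{"dp":{"type":"array"},"yaw":{"type":"array"},"gripper":{"type":"number"}},"required":["dp","yaw"]}

```bash
mkdir -p pics
cat > h.py <<'E'
import numpy as np, cv2
from scipy.spatial.transform import Rotation as R
from workcell import ctrl, viewer, ticket, models
def cloud(im, T=None):
    z=im["range_z"]; v,u=np.mgrid[:480,:640]
    p=np.stack([(u-im["cx"])/im["fx"]*z, -(v-im["cy"])/im["fy"]*z, -z, np.ones_like(z)],-1)
    return (p@ (im["T"] if T is None else T).T)[...,:3]
def save(im,n): cv2.imwrite("pics/"+n,im["pixels"][...,::-1])
E
python3 - <<'E'
from h import *
o=ctrl.get_obs(); print(o)
for n in ["top","scene"]:
    im=viewer.get_image(n); save(im,n+"1.png"); P=cloud(im); print(n,[k for k in im], im["fx"],im["T"][:3,3])
    for k in ["key_cover","other_cover","key_box"]:
        for d in models.landmark_of(im,k)[:2]:
            c,r=map(int,d["location"]); print(k,d,P[r,c])
E
```

```text
{'t': 0.0, 'qpos': array([ 1.30702147e+00,  4.23818184e-01,  1.63072033e+00,  1.32685435e-05,
        1.08855802e+00, -1.89776350e-02]), 'qvel': array([-0.00098221,  0.00056332, -0.0006117 ,  0.00193241,  0.00030788,
        0.00083488]), 'joint_torque': array([-1.56343009e-05, -5.44626939e+01, -2.73655128e+01,  6.44238107e-02,
        2.28468730e-02, -1.16177639e-04]), 'ee_pos': array([151.28593682, 605.83362801, 221.90391293]), 'orientation': array([-3.83549373e-01, -3.11786535e+00,  2.33595780e-03]), 'ft_force': array([-0.39336983, -1.75067267, -0.18017191]), 'moment': array([ 0.02968083, -0.00200427, -0.00808834]), 'grasp_force': 0.0, 'width': 87.61449483383198}
top ['pixels', 'range_z', 'fx', 'fy', 'cx', 'cy', 'T', 'shot'] 461.7428651358377 [471.71676867 -19.54859499 710.126032  ]
key_cover {'location': [453.2, 286.9], 'conf': 0.82} [ 481.32199143 -165.8750873    71.66044687]
other_cover {'location': [176.6, 277.1], 'conf': 0.56} [487.15620001 217.92304246  68.89115279]
key_box {'location': [449.1, 246.5], 'conf': 0.66} [ 539.4171937  -168.58559215   38.1481235 ]
scene ['pixels', 'range_z', 'fx', 'fy', 'cx', 'cy', 'T', 'shot'] 507.578038082967 [ 872.21087191 -328.53679458  557.40052705]
key_cover {'location': [191.2, 302.6], 'conf': 0.95} [ 489.48200437 -178.21559039   41.25323687]
other_cover {'location': [395.7, 166.2], 'conf': 0.7} [490.49274099 215.27182311  41.84912783]
key_box {'location': [224.4, 350.0], 'conf': 0.57} [ 553.73875048 -180.48329225    6.58037119]
```

View pics/top1.png

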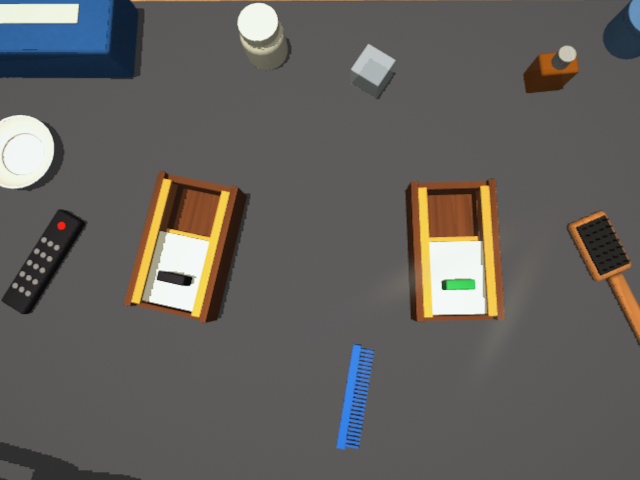

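Run:
```python
from h import *
im=viewer.get_image("top"); P=cloud(im); hsv=cv2.cvtColor(im["pixels"],cv2.COLOR_RGB2HSV)
near=lambda y:(abs(P[...,1]-y)<110)&(abs(P[...,0]-510)<180)
m=near(-170)
print("table z",np.median(P[400:,300:340,2]))
def rect(mask,n):
    q=P[mask][:,:2].astype(np.float32)
    if len(q)<10: print(n,len(q));return
    (c,s,a)=cv2.minAreaRect(q); print(n,len(q),np.round(c,1),np.round(s,1),round(a,1),"z",np.round(np.percentile(P[mask][:,2],[5,50,95]),1))
g=m&(hsv[...,0]>40)&(hsv[...,0]<85)&(hsv[...,1]>100)
rect(g&(P[...,2]>64),"grip top")
w=m&(hsv[...,1]<50)&(hsv[...,2]>150)&(P[...,2]>28)&(P[...,2]<46)
rect(w,"plate")
rect(m&(P[...,2]>53)&(P[...,2]<66)&~g,"box lips")
o=ctrl.get_obs(); print(R.from_rotvec(o["orientation"]).as_matrix().round(3))
```

```text
table z 0.25881052755579503
grip top 274 [ 484.1 -175.9] [12.8 38.5] 3.4 z [68.1 70.  71.8]
plate 3469 [ 494.8 -180.6] [104.4  76.6] 2.6 z [34.2 36.1 38. ]
box lips 4560 [ 533.7 -174.3] [197.8 120.7] 2.3 z [59.4 62.  63.8]
[[-0.97   0.242 -0.   ]
 [ 0.242  0.97  -0.   ]
 [-0.    -0.    -1.   ]]
```

The top view shows the green-gripped box on the right (grip at pixel 459,285) and the black-gripped one on the left (174,278). The box centre, 62 mm lip height, and 70 mm grip height all fit the given sizes. The box yaw is about +2.4°, and the grip is at (484.4, -176). Next I move above it.

Emit:
{"method": "play_rows", "body": {"dp": [[35,-30,0],[35,-35,0],[35,-35,0],[35,-35,0],[35,-35,0],[35,-35,0],[35,-35,0],[35,-35,0]], "yaw": [-4,-4,-4,-4,-4,-4,-4,-4], "gripper": 0.5}}

```text
t: 1.12
ee_pos: [390.5, 371.5, 223.0]
orientation: [1.233, 2.889, 0.001]
ft_force: [0.3, 1.4, -0.8]
width: 44.3
grasp_force: 0.0
```

Emit:
{"method": "play_rows", "body": {"dp": [[5,-40,0],[5,-40,0],[5,-40,0],[5,-40,0],[5,-40,0],[5,-40,0],[5,-40,0],[5,-40,0]], "yaw": [-4,-4,-4,-4,-4,-4,-4,-4]}}

```text
t: 1.78
ee_pos: [429.3, 51.2, 223.1]
orientation: [1.981, 2.437, 0.001]
ft_force: [1.0, -0.2, 0.6]
width: 43.7
grasp_force: 0.0
```

Emit:
{"method": "play_rows", "body": {"dp": [[3,-40,0],[3,-40,0],[3,-40,0],[3,-35,0],[2,-26,0],[0,0,0],[0,0,0],[0,0,0]], "yaw": [-3,-3,-2,-1,0,0,0,0]}}

```text
t: 2.45
ee_pos: [443.0, -127.7, 222.6]
orientation: [-2.163, -2.277, -0.0]
ft_force: [-0.1, 0.3, -0.4]
width: 44.1
grasp_force: 0.0
```

```bash
cat > w.py <<'E'
from h import *
o=ctrl.get_obs(); M=R.from_rotvec(o["orientation"]).as_matrix(); print(o["ee_pos"].round(1),"yawY",np.degrees(np.arctan2(M[1,1],M[0,1])).round(2),M[:,2].round(3),o["width"],o["t"])
T=np.eye(4);T[:3,:3]=M;T[:3,3]=o["ee_pos"]
im=viewer.get_image("wrist"); P=cloud(im,T@im["hand_eye"]); hsv=cv2.cvtColor(im["pixels"],cv2.COLOR_RGB2HSV)
import sys; save(im,sys.argv[1])
m=(abs(P[...,1]+175)<100)&(abs(P[...,0]-530)<150)
g=m&(hsv[...,0]>40)&(hsv[...,0]<85)&(hsv[...,1]>100)
def rect(mask,n):
    q=P[mask][:,:2].astype(np.float32)
    if len(q)<10: print(n,len(q));return
    (c,s,a)=cv2.minAreaRect(q); print(n,len(q),np.round(c,1),np.round(s,1),round(a,1),"z",np.round(np.percentile(P[mask][:,2],[5,50,95]),1))
rect(g&(P[...,2]>64),"grip top")
rect(m&(hsv[...,1]<50)&(hsv[...,2]>150)&(P[...,2]>28)&(P[...,2]<46),"plate")
E
python3 w.py w1.png
```

```text
[ 443.  -127.7  222.6] yawY 2.94 [-0.  0. -1.] 44.09577485623629 2.45
grip top 142 [ 480.9 -184.4] [ 9.5 18.8] 5.4 z [69.4 70.5 71.7]
plate 5570 [ 494.  -184.7] [106.2  77.8] 2.8 z [35.4 36.5 37.8]
```

Emit:
{"method": "play_rows", "body": {"dp": [[20,-24,0],[21,-24,0],[0,0,-30],[0,0,-30],[0,0,-20],[0,0,0],[0,0,0],[0,0,0]], "yaw": [-0.3,0,0,0,0,0,0,0]}}

```text
t: 3.17
ee_pos: [485.1, -175.4, 143.8]
orientation: [2.167, 2.273, 0.001]
ft_force: [0.3, 0.4, 0.4]
width: 43.9
grasp_force: 0.0
```

```bash
python3 w.py w2.png
```

```text
[ 485.1 -175.4  143.8] yawY 2.75 [ 0.001 -0.    -1.   ] 43.91386532234195 3.1667
grip top 342 [ 480.7 -145.3] [10.6 98.8] 2.3 z [69.6 70.6 71.6]
plate 11196 [ 493.6 -183. ] [106.3  80.8] 2.6 z [35.5 36.6 37.7]
```

View pics/w2.png

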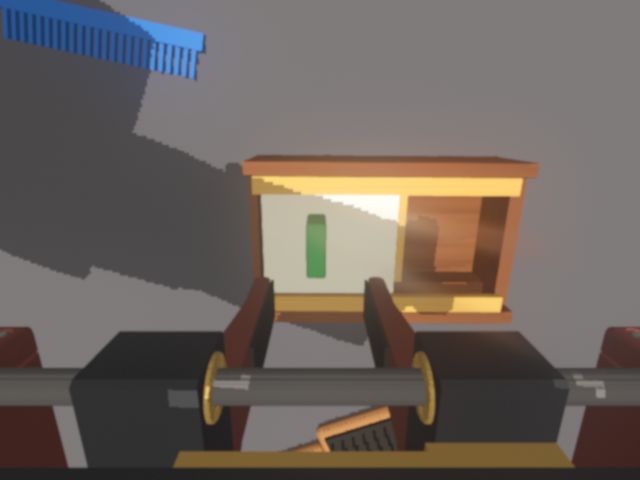

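The wrist view shows the fingers (tips near columns 270 and 368) centred in x on the green grip (column 316), with the yaw aligned to the box. Descending to TCP z of about 43.

Emit:
{"method": "play_rows", "body": {"dp": [[-1,0,-20],[-1,0,-20],[0,0,-20],[0,0,-15],[0,0,-15],[0,0,-10],[0,0,0],[0,0,0]], "yaw": [0,0,0,0,0,0,0,0]}}

```text
t: 3.88
ee_pos: [482.9, -176.1, 43.3]
orientation: [2.168, 2.272, 0.0]
ft_force: [-0.6, -0.4, 0.7]
width: 44.0
grasp_force: 0.0
```

Emit:
{"method": "play_rows", "body": {"dp": [[0,0,0],[0,0,0],[0,0,0],[0,0,0],[0,0,0],[0,0,0],[0,0,0],[0,0,0]], "yaw": [0,0,0,0,0,0,0,0], "gripper": 1}}

```text
t: 4.55
ee_pos: [482.6, -176.1, 43.1]
orientation: [2.169, 2.272, 0.0]
ft_force: [-0.9, -0.1, 6.3]
width: 13.7
grasp_force: 30.0
```

Gripped at 13.7 mm, which matches the 14 mm grip. Lifting 13 mm.

Emit:
{"method": "play_rows", "body": {"dp": [[0,0,3],[0,0,3],[0,0,3],[0,0,4],[0,0,0],[0,0,0]], "yaw": [0,0,0,0,0,0]}}

```text
t: 5.05
ee_pos: [482.5, -176.1, 56.0]
orientation: [2.169, 2.272, 0.0]
ft_force: [-0.2, 0.2, -1.5]
width: 13.6
grasp_force: 30.0
```

Emit:
{"method": "play_rows", "body": {"dp": [[8,0.3,0],[8,0.4,0],[8,0.3,0],[8,0.4,0],[8,0.3,0],[8,0.4,0],[8,0.3,0],[0,0,0]], "yaw": [0,0,0,0,0,0,0,0]}}

```text
t: 5.72
ee_pos: [540.4, -173.7, 55.8]
orientation: [2.167, 2.272, 0.001]
ft_force: [0.2, 0.0, -0.9]
width: 13.8
grasp_force: 30.0
```

Emit:
{"method": "play_rows", "body": {"dp": [[4,0.2,0],[4,0.1,0],[3,0.1,0],[2,0.1,0],[2,0.1,0],[0,0,0],[0,0,0]], "yaw": [0,0,0,0,0,0,0]}}

```text
t: 6.3
ee_pos: [553.2, -173.0, 55.7]
orientation: [-2.169, -2.273, 0.0]
ft_force: [-0.6, 0.6, -2.0]
width: 13.9
grasp_force: 30.0
```

Emit:
{"method": "play_rows", "body": {"dp": [[1,0,0],[1,0,0],[1,0.1,0],[0,0,0],[0,0,0]], "yaw": [0,0,0,0,0]}}

```text
t: 6.72
ee_pos: [556.4, -172.9, 55.7]
orientation: [2.169, 2.273, 0.0]
ft_force: [0.4, -0.4, -1.8]
width: 14.0
grasp_force: 30.0
```

Emit:
{"method": "play_rows", "body": {"dp": [[1,0,0],[1,0,0],[0,0,0],[0,0,0]], "yaw": [0,0,0,0]}}

```text
t: 7.05
ee_pos: [558.4, -172.9, 55.7]
orientation: [-2.169, -2.273, 0.0]
ft_force: [0.2, -0.2, -1.2]
width: 14.2
grasp_force: 30.0
```

Run:
```python
from h import *
im=viewer.get_image("scene"); x=im["pixels"][220:480,80:400]; cv2.imwrite("pics/s2.png",cv2.resize(x[...,::-1],None,fx=2.2,fy=2.2))
P=cloud(im)
m=(abs(P[...,1]+175)<36)&(abs(P[...,0]-550)<100)
hsv=cv2.cvtColor(im["pixels"],cv2.COLOR_RGB2HSV)
w=m&(hsv[...,1]<50)&(hsv[...,2]>140)&(P[...,2]>30)&(P[...,2]<54)
q=P[w]; print(len(q),np.percentile(q,[2,50,98],axis=0).round(1))
```

```text
2410 [[ 521.2 -206.5   47.2]
 [ 594.  -187.6   48.9]
 [ 620.  -141.3   50.7]]
```

View pics/s2.png

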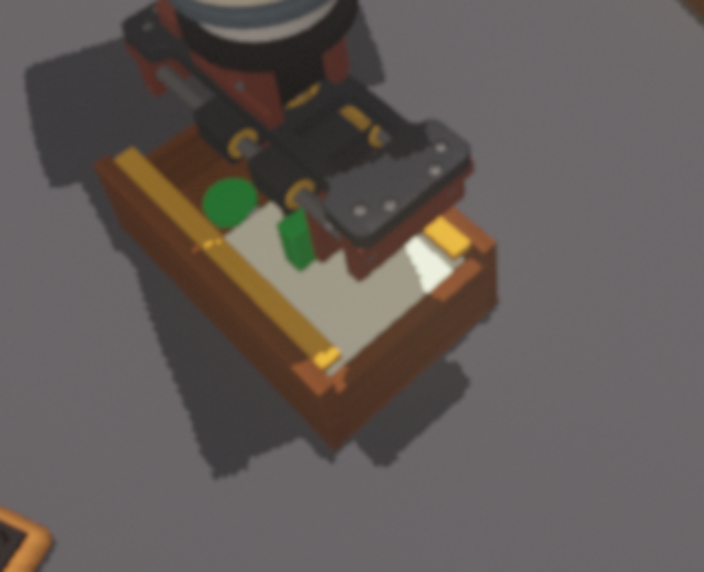

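The scene view shows the cover lifted level (plate top about 49), with its front edge at x≈620 beside the end wall and the key visible behind it. Backing off 1 mm and lowering.

Emit:
{"method": "play_rows", "body": {"dp": [[-1,0,-2],[0,0,-3],[0,0,-3],[0,0,-2],[0,0,-2],[0,0,0],[0,0,0]], "yaw": [0,0,0,0,0,0,0]}}

```text
t: 7.68
ee_pos: [557.3, -172.9, 43.5]
orientation: [-2.169, -2.273, 0.0]
ft_force: [-0.5, -0.6, -1.9]
width: 13.6
grasp_force: 30.0
```

Emit:
{"method": "play_rows", "body": {"dp": [[0,0,-0.5],[0,0,-0.5],[0,0,0],[0,0,0]], "yaw": [0,0,0,0]}}

```text
t: 8.02
ee_pos: [557.4, -172.9, 43.1]
orientation: [2.169, 2.273, 0.0]
ft_force: [-2.0, 0.0, 4.7]
width: 14.1
grasp_force: 30.0
```

The cover is seated: force is up and the height is back to the grasp height. Releasing with a partial opening.

Emit:
{"method": "play_rows", "body": {"dp": [[0,0,0],[0,0,0],[0,0,0],[0,0,0],[0,0,0],[0,0,0]], "yaw": [0,0,0,0,0,0], "gripper": 0.6}}

```text
t: 8.52
ee_pos: [557.3, -172.9, 42.6]
orientation: [-2.169, -2.273, 0.0]
ft_force: [0.1, 0.4, 1.1]
width: 35.1
grasp_force: 0.0
```

Emit:
{"method": "play_rows", "body": {"dp": [[0,0,5],[0,0,10],[0,0,20],[0,0,30],[0,0,30],[0,0,30],[0,0,0],[0,0,0]], "yaw": [0,0,0,0,0,0,0,0]}}

```text
t: 9.18
ee_pos: [558.7, -173.4, 170.5]
orientation: [2.166, 2.269, 0.003]
ft_force: [-0.4, -0.5, -0.0]
width: 35.3
grasp_force: 0.0
```

Emit:
{"method": "play_rows", "body": {"dp": [[-25,5,0],[-30,10,0],[-35,10,0],[-35,10,0],[-25,10,0],[0,0,0],[0,0,0],[0,0,0]], "yaw": [0,0,0,0,0,0,0,0]}}

```text
t: 9.85
ee_pos: [408.0, -128.1, 167.6]
orientation: [2.168, 2.272, 0.0]
ft_force: [-0.0, -0.5, -0.2]
width: 34.7
grasp_force: 0.0
```

Run:
```python
from h import *
im=viewer.get_image("scene"); x=im["pixels"][100:480,80:560]; cv2.imwrite("pics/s3.png",cv2.resize(x[...,::-1],None,fx=1.5,fy=1.5))
P=cloud(im); hsv=cv2.cvtColor(im["pixels"],cv2.COLOR_RGB2HSV)
m=(abs(P[...,1]+175)<36)&(abs(P[...,0]-550)<100)
w=m&(hsv[...,1]<50)&(hsv[...,2]>140)&(P[...,2]>25)&(P[...,2]<54)
q=P[w]; print(len(q),np.percentile(q,[2,50,98],axis=0).round(1))
A=np.c_[q[:,:2],np.ones(len(q))]; print(np.linalg.lstsq(A,q[:,2],rcond=None)[0])
g=m&(hsv[...,0]>40)&(hsv[...,0]<85)&(hsv[...,1]>100)&(P[...,2]>66); print(P[g].mean(0),g.sum())
```

```text
3139 [[ 516.6 -204.2   34.5]
 [ 578.5 -175.2   36.4]
 [ 619.7 -140.1   49.3]]
[ 1.57869619e-02 -6.10764087e-03  2.66106547e+01]
[ 559.5380181  -176.40220857   69.95167135] 296
```

View pics/s3.png

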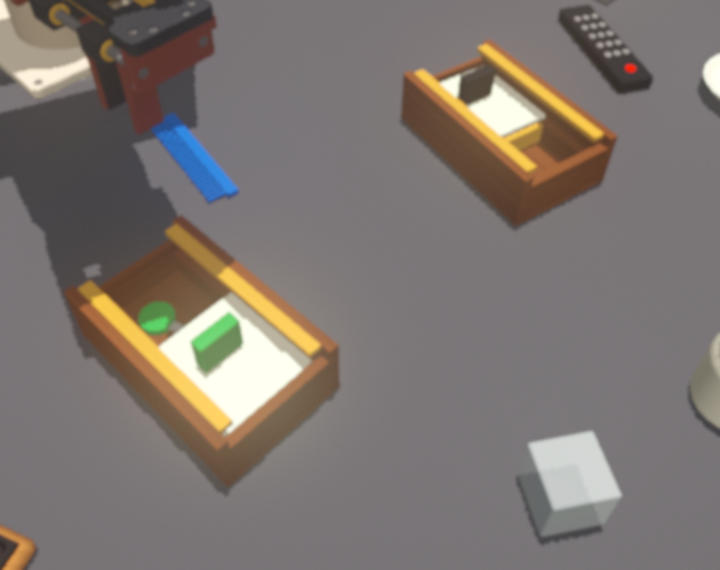

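The view shows the green cover flat at the end stop (grip at about pixel 217,340). Its plate top is at 36.4 mm and the grip top at 70 mm, at x = 559. The key is exposed, the black-gripped box is still shut (grip at 476,85), and the arm is clear.

```bash
python3 -c "
from workcell import ticket; print(ticket.close_job())"
```

```text
the job is handed in; nothing more can be done
None
```

The key box is open: the green cover lies flat and released at the end stop, about 75 mm along its track, the black-gripped box was left shut, and the job is handed in (no verdict was returned).

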